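# Clip down the request cards with the self-closing clip

### The arm

A 6-joint arm with a two-finger parallel gripper is mounted at the origin on a cart in front of the work surface, level with it; the furniture and walls round the work are solid. World frame = base frame: x ahead of the robot, y to its left, z up, the work surface at z = 0. Lengths are in m, angles in rad, forces in N, time in s.
With the tool pointing down it reaches from about 0.275 to 0.85 m from the base axis. Payload 5.2 kg.
Tool frame: the origin (TCP) lies on the mounting face of the last link; the fingertips stand 173 mm ahead of it and the grasp point (between the pads) lies hold_point_z ahead of it (hold_point_z is the distance from the TCP to the grasp point, in m); z points along the fingers, y is the line along which they close (so a half turn about z gives the same grasp; the last joint's range is limited). The gripper opens to 85 mm and grips with 20 to 120 N. Pads are 22 mm wide; open, the fingers measure 114 mm over their backs; the gripper's body (76 mm by 85 mm) begins 54 mm behind the grasp point. The pads swing forward as they close: fully open they stand 13 mm farther back than shut.
Start: joints at [1.055, 0.259, 1.535, -0, 1.348, -0.203], TCP at [0.169, 0.523, 0.405] pointing down, gripper open.
Joint ranges: [-3.14, 3.14], [-0.91, 2.08], [0.19, 2.58], [-1.22, 4.36], [0.22, 2.71], [-3.12, 3.12]. Speed limits (rad/s): [2.57, 2.57, 3.14, 3.14, 3.14, 3.14].

### API

Orientations are given as a unit quaternion [w, x, y, z].
In Python, from rig import * gives the robot as it stands.
- The arm moves only by the tool apply_moves, never from a script. Its arguments are lists of equal length, an entry for each row: "dp": the shift along the tool's x, y, z as a fraction of full scale, a list of three; "turn": the turn, a rotation vector about the tool's x, y, z as a fraction of full scale, a list of three. A call has 1 to 12 rows; each row is the pose to reach, as a shift and turn from the pose commanded when the call began, along the tool's axes at that moment; what a row does not reach only later rows make up. Full scale, the value 1, is 0.15 m for a shift and 90 degrees for a turn. A row lasts 1/8 s, in which the tool goes at most 62.5 mm and 10.7 degrees, less where a joint would pass 70% of its speed; a pose out of reach is approached as far as the arm can. A call with a number of a shift or a turn outside -1 to 1 is refused whole. A call with a gripper value outside its range is refused whole. "gripper" is the opening in per cent of the stroke, from 0 (shut) to 100 (fully open), set as the call begins (left out, the last holds). The fingers move at their own pace and stop on an object; the grip force is fixed at half the most. Time passes only in rows, so rows that repeat a pose let the fingers close. It gives the time, the measured TCP pose, the force, the opening and the grip force at its end, in the units of the state.
- get_state(): the state, without advancing time (a new reading comes with each control period).
- camera(name): name is "side" or "top"; returns the picture (420x560x3 uint8, red, green, blue); there is no depth.
- camera_params(name): a dict with "intrinsics" (3x3 intrinsics, pixels), "origin" and "orientation" of the camera in the world. Camera axes: x right, y down, z forward; pixel columns grow to the right and rows downward; lengths in m; the calibration is good to about 2 mm. A picture is of the moment at which its call begins. camera_params takes no time and is no camera call.
- finish_job(): hands the job in; it is judged then, once.
Trained networks look in the newest picture that a camera, given by its name, has taken for a name from the list of things; names that differ only in an ending like _2 or _b are one class to them, and where a whole thing is asked for, a point or a joint stands for the part that bears it (a point fixed in the world has none). Each returns a list of dicts, best first, with "score" (0 to 1); they miss things now and then, are a little off and sometimes report something else, mostly with a low value. They report only what shows in the picture. A call takes as long as a camera call. They do not tell look-alikes from the thing itself.
- outline_of(camera, label): "region" (420x560 bool, what is visible of it) and "extent" ([left, top, width, height] in pixels, round what is visible of it).
The state is a dict: "time": time; "joint_positions": joint angles; "qd": joint speeds; "joint_torque": joint torques, N m; "eef_pos": TCP position; "orientation": TCP orientation; "ft_force": force on the tool from outside, world axes, zero at the start; "moment": the same for the moment, N m; "opening": finger opening in m; "grip_force": force on a finger pad.
Only numpy, scipy, OpenCV 4.12 (cv2) and the standard library are available. Lean on these libraries where they do the work, as an engineer would, in place of code of your own. Each camera call takes 0.05 s, during which the arm holds its last target. There are 200 camera calls.

### The job

Squeeze the self-closing clip open, take it up off its grey parking stand and set its open jaws astride the steel tongue of the blue card holder. Press it gently but firmly down on the aluminium plate, so that the springy foam under the plate gives, and while pressing let go of the clip so that it grips the tongue and keeps the cards pressed. Never push hard on the plate, do not drop the clip, and leave the other things on the desk where they are.

Things in the scene. Friction and masses are not known exactly. Their poses are not given: they have to be found in the camera images.
- clip_grip (a point): Middle between the two black ribbed finger pads of the self-closing clip (cross-lock forceps), 76 mm above the desk at the start. z up to the red tail, y from pad to pad (squeeze along y), x along the width of pads and jaws. The pads are 34 mm over their outer faces, 17 mm wide (x), 24 mm tall (12 mm above and below this point). The red tail ends 49 mm above it, 14 mm wide (y).
- clip: The whole clip: 113 mm tall, 90 g, steel arms that cross below the pads, upright with its jaws gripping the parking blade at the start; origin and axes as clip_grip. Squeezing the pads moves the jaws APART: 16 N a side starts to open them, 19 N holds them fully open (each pad goes in 2.3 mm). Let go, the springs close them; they grip 5 mm steel with about 7 N.
- clip_feet (a point): Middle between the flat feet of the clip's jaws, 64 mm below clip_grip, same axes. Each jaw is 15 mm wide (x) and 6.5 mm thick (y). The clear gap between the jaws is 5 mm on a blade and about 16 mm at the feet fully open; they can take a tongue up to 40 mm tall between them.
- clip_a (a joint): Opening angle of each arm of the clip, rad: 0 while the jaws grip a 5 mm blade or tongue, 0.055 fully open (a stop), -0.024 shut on nothing.
- stand_blade (a point): Middle of the top edge of the steel blade on the fixed grey parking stand (80 x 60 x 12 mm base), 42 mm above the desk; the blade is 5 mm thick along this point's y, 22 mm wide along x and rises 30 mm from the base. The clip must be lifted 30 mm to clear it.
- holder: Fixed blue card holder, a shallow tray 124 mm (x) by 96 mm (y), side walls 14 mm high, 16 mm at the +x end; origin at the centre of its underside on the desk, z up.
- tongue_top (a point): Middle of the top edge of the steel tongue that stands up in the centre of the card holder, 56 mm above the desk; the tongue is 5 mm thick along this point's y and 22 mm wide along x; the clip's jaws go on either side of it along y.
- presser: Stack of white cards with an aluminium plate (66 x 56 x 5 mm) on foam on top, the tongue rising through it. Origin at the holder's underside: it tells NOT the height. The stack differs each time; the plate's top is anywhere from 22 to 40 mm above the desk, to be found by feel. It gives from about 1 N, 1 mm for each 2 N, and is hard down after 3.5 mm at about 8 N.
- used_cup: Clear ribbed tub with used sample tubes, 107 mm across, 118 mm tall, loose; origin at the centre of its underside. Leave alone.
- swab_carton: White and teal carton, 68 x 105 x 60 mm, loose; origin at the centre of its underside. Leave alone.
- near_tube: Loose sample tube with lilac cap, lying near the tub, 100 mm long, 17 mm thick. Leave alone.
Mind the look-alikes: they are no part of the job. What is shaped like the holder but yellow is not meant.

How it is judged:
On the way, in this order (a step that is already met when the one before it is completed fails the run):
1. the clip is squeezed open and lifted off the parking blade (value of joint clip_a above 0.03 rad and z of clip_grip in the frame of stand_blade above 0.068 m and contact force between the fingers and clip above 5 N), for 0.2 s.
2. held open astride the tongue, the clip is pressed on the plate (value of joint clip_a above 0.02 rad and horizontal distance between clip_grip and tongue_top below 0.012 m and contact force between clip and presser above 3 N), for 0.1 s.
At the end, for the whole second after the job is handed in: The clip stands upright (within 0.15 rad) and still on the card holder, its closed jaws gripping the tongue with more than 4 N, within 12 mm of the tongue's middle and square to it within 0.15 rad, and its feet still press the plate with more than 2 N (contact force between clip and holder above 4 N and contact force between clip and presser above 2 N and value of joint clip_a between -0.008 and 0.015 rad and horizontal distance between clip_grip and tongue_top below 0.012 m and angle between the y axis of clip_grip and the y axis of tongue_top, either way round below 0.15 rad and angle between clip_grip's own z axis and vertical below 0.15 rad and linear speed of clip below 0.01 m/s); the robot touches nothing.
It fails at once if the clip pushes on the plate with more than 16 N (contact force between clip and presser above 16 N).
It fails at once if the robot pushes on the plate or cards itself (contact force between the fingers and presser above 8 N).
It fails at once if the clip is dropped or tipped over (angle between clip's own z axis and vertical above 0.7 rad or height (world z) of clip below 0.06 m).
It fails at once if one of the other things is moved by more than 30 mm (distance of any of used_cup, swab_carton, near_tube from where it was at the start of the episode above 0.03 m).
It also fails if it takes over 48 s, if anything falls off the work surface, if the arm or the gripper's body presses on something with over 40 N, if the wrist force passes 120 N, or if a joint passes its speed limit or range.

## Working session

There is one attempt and no reset: what is moved stays moved. The work goes in short steps, Python scripts to look and compute and a tool call to move; the robot and the scene stay as the last step left them, time stands still between calls to the robot, and variables do not carry over. Pictures are saved under pics/ and viewed, at most 10 in all, crops included, and the job is handed in when it is done.

Besides the shell and the picture viewer there is one more tool, called after "Request:" as name(argument=value, ...) on one line, values as JSON. apply_moves: Moves the arm, as the interface text tells. Its arguments: {"type":"object","properties":{"dp":{"type":"array","items":{"type":"array","items":{"type":"number","minimum":-1,"maximum":1}}},"turn":{"type":"array","items":{"type":"array","items":{"type":"number","minimum":-1,"maximum":1}}},"gripper":{"type":"number"}},"required":["dp","turn"]}

```bash
mkdir -p pics
python3 - <<'E'
from rig import *
import cv2,numpy as np
s=get_state();print({k:np.round(v,3).tolist() for k,v in s.items()})
try: print(hold_point_z)
except Exception as e: print(e)
for c in("side","top"):
    im=camera(c);cv2.imwrite(f"pics/{c}0.png",im[...,::-1]);p=camera_params(c);print(c,p)
    for l in("clip","holder","stand_blade","tongue_top","presser","clip_grip"):
        try:
            for d in outline_of(c,l)[:3]:print(l,round(d["score"],2),d["extent"])
        except Exception as e: print(l,e)
E
```

```text
{'time': 0.0, 'joint_positions': [1.055, 0.259, 1.536, 0.0, 1.348, -0.203], 'qd': [-0.001, 0.0, -0.0, -0.001, -0.001, -0.001], 'joint_torque': [0.002, -44.604, -29.056, 0.0, 0.012, -0.0], 'eef_pos': [0.169, 0.523, 0.404], 'orientation': [-0.0, 0.156, 0.988, -0.001], 'ft_force': [-0.027, 0.204, 0.004], 'moment': [-0.013, -0.042, 0.018], 'grip_force': 0.0, 'opening': 0.085}
0.1547
side {'intrinsics': array([[483.3532909 ,   0.        , 285.92445221],
       [  0.        , 483.3532909 , 209.71842024],
       [  0.        ,   0.        ,   1.        ]]), 'origin': array([0.10427153, 1.08892257, 0.61996986]), 'orientation': array([ 0.09866801, -0.15228463,  0.82202685, -0.53976465])}
clip 0.7 [265.2, 238.1, 12.6, 43.5]
clip 0.41 [263.2, 253.7, 12.3, 16.1]
holder 0.93 [339.8, 185.5, 29.2, 21.5]
holder 0.72 [313.4, 204.6, 43.3, 20.8]
stand_blade 0.63 [250.7, 271.8, 44.2, 26.0]
tongue_top 0.73 [313.2, 201.9, 40.7, 23.9]
tongue_top 0.59 [343.5, 187.2, 27.3, 17.5]
presser 0.6 [314.2, 209.3, 39.7, 11.7]
clip_grip 0.69 [263.2, 237.0, 17.5, 47.6]
top {'intrinsics': array([[423.04716272,   0.        , 284.48375478],
       [  0.        , 423.04716272, 213.1039768 ],
       [  0.        ,   0.        ,   1.        ]]), 'origin': array([ 0.4532152 , -0.06877923,  1.14144292]), 'orientation': array([-0.03926929,  0.71605438, -0.69634882,  0.0286769 ])}
clip 0.57 [183.9, 235.7, 13.1, 8.0]
holder 0.89 [395.4, 255.9, 40.6, 46.0]
stand_blade 0.81 [179.9, 222.3, 31.9, 36.7]
tongue_top 0.63 [395.4, 253.1, 41.8, 51.1]
tongue_top 0.58 [326.1, 230.9, 45.7, 54.7]
tongue_top 0.55 [142.2, 152.6, 48.5, 41.8]
presser 0.72 [327.6, 237.0, 41.7, 46.4]
presser 0.27 [143.0, 152.5, 48.6, 42.4]
clip_grip 0.54 [180.8, 235.7, 15.4, 9.8]
```

View pics/side0.png

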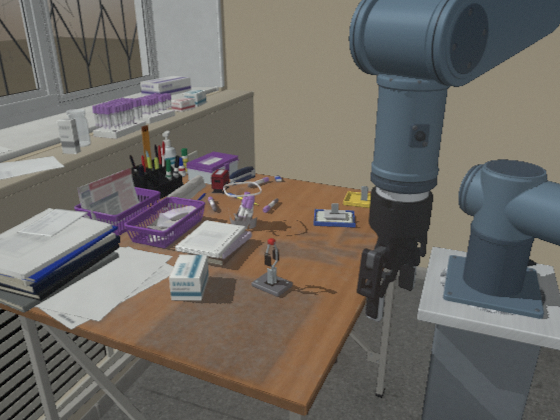

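View pics/top0.png

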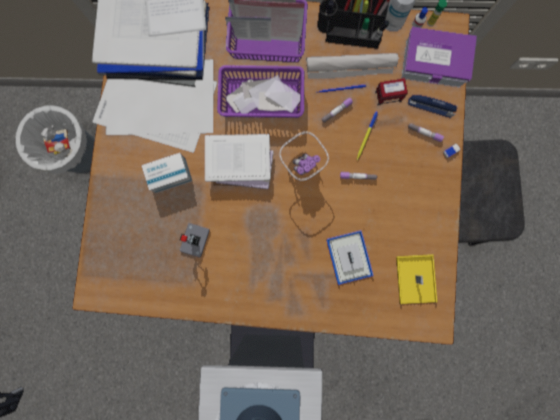

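Side view: clip with red tail at (271,240) on the grey stand (272,284); blue holder (335,217); yellow look-alike (357,199). Top view: clip and stand (192,240); blue holder (350,258); yellow one (417,280). The carton (165,172) and the tub (303,157) are well clear. I choose the clip at (192,240) and the blue holder at (350,258).

```bash
cat > h.py <<'E'
from rig import *
import cv2,numpy as np
from scipy.spatial.transform import Rotation as R
def cam(c):
    p=camera_params(c);q=p["orientation"];return p["intrinsics"],p["origin"],R.from_quat([q[1],q[2],q[3],q[0]]).as_matrix()
def ray(c,uv):
    K,o,M=cam(c);return o,M@np.linalg.inv(K)@np.array([uv[0],uv[1],1.])
def onz(c,uv,z):
    o,d=ray(c,uv);return o+d*(z-o[2])/d[2]
def proj(c,P):
    K,o,M=cam(c);q=K@(M.T@(np.asarray(P)-o));return q[:2]/q[2]
def rect(c,mask,z):
    ys,xs=np.nonzero(mask);pts=np.array([onz(c,(x,y),z)[:2]*1000 for x,y in zip(xs,ys)],np.float32)
    return cv2.minAreaRect(pts)
E
python3 - <<'E'
from h import *
t=cv2.imread("pics/top0.png");s=cv2.imread("pics/side0.png")
def crop(im,x,y,w,h):return cv2.resize(im[y:y+h,x:x+w],(400,300),interpolation=cv2.INTER_CUBIC)
cv2.imwrite("pics/comp.png",np.vstack([np.hstack([crop(t,164,218,60,45),crop(t,312,228,80,60)]),np.hstack([crop(s,232,235,80,60),crop(s,305,197,60,45)])]))
camera("top")
for l in("stand_blade","holder","tongue_top","presser"):
    for d in outline_of("top",l)[:3]:print(l,round(d["score"],2),d["extent"],rect("top",d["region"],.012))
hsv=cv2.cvtColor(t,cv2.COLOR_BGR2HSV)
m=cv2.inRange(hsv,(105,130,60),(125,255,255));m2=np.zeros_like(m);m2[225:290,320:380]=m[225:290,320:380]
print("blue",rect("top",m2>0,.014))
print("red tail");r=cv2.inRange(hsv,(0,150,80),(8,255,255))|cv2.inRange(hsv,(170,150,80),(180,255,255));
ys,xs=np.nonzero(r[230:250,175:205]);u=(xs.mean()+175,ys.mean()+230);print(u,len(xs),onz("top",u,.122))
hs=cv2.cvtColor(s,cv2.COLOR_BGR2HSV);r=cv2.inRange(hs,(0,130,60),(8,255,255))|cv2.inRange(hs,(170,130,60),(180,255,255))
ys,xs=np.nonzero(r[230:255,255:290]);u=(xs.mean()+255,ys.mean()+230);print(u,len(xs),onz("side",u,.120))
E
```

```text
stand_blade 0.6 [182.7, 222.6, 31.9, 35.2] ((482.9316101074219, 188.63819885253906), (61.56416320800781, 80.19271850585938), 74.3241958618164)
stand_blade 0.53 [326.5, 229.3, 44.6, 53.9] ((449.0811462402344, -226.69976806640625), (124.51752471923828, 99.0111083984375), 15.161675453186035)
holder 0.56 [328.7, 229.9, 46.4, 56.6] ((449.8763427734375, -226.319580078125), (123.78519439697266, 99.63375854492188), 14.618403434753418)
holder 0.56 [394.6, 253.1, 40.4, 47.7] ((397.17669677734375, -401.5552673339844), (122.75690460205078, 98.401611328125), 4.485004425048828)
tongue_top 0.87 [396.0, 255.7, 40.8, 48.9] ((397.0360412597656, -401.6062316894531), (123.17181396484375, 98.59728240966797), 4.6211323738098145)
tongue_top 0.86 [360.9, 241.0, 1.5, 4.1] ((489.2074890136719, -260.2237854003906), (8.345009803771973, 0.8426613807678223), 19.145795822143555)
presser 0.81 [328.5, 234.5, 41.9, 46.8] ((448.7144775390625, -225.99549865722656), (111.79627990722656, 82.15372467041016), 15.837982177734375)
blue ((449.20709228515625, -224.93270874023438), (118.98214721679688, 93.2743911743164), 15.597436904907227)
red tail
(np.float64(183.25), np.float64(237.82142857142858)) 28 [0.48467999 0.19066425 0.122     ]
(np.float64(270.6341463414634), np.float64(240.7560975609756)) 41 [0.48396663 0.18901125 0.12      ]
```

View pics/comp.png

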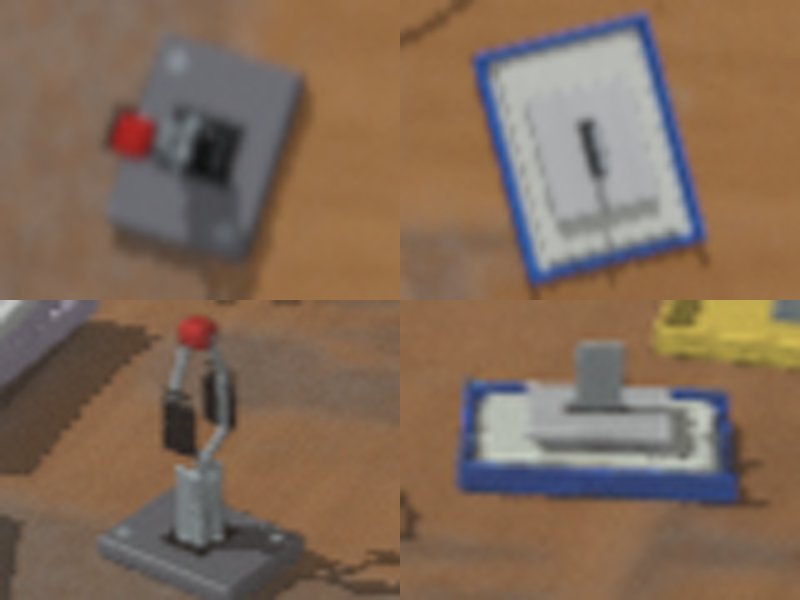

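The composite confirms it. The clip pads are at crop (180,425) and (222,398), one behind the other along the stand's short axis. The tongue stands in the blue tray, at crop (592,150) in the top view. So the clip is at about (0.484,0.189) with its y axis at 74°, and the holder is at about (0.449,-0.226) with its y axis at 105°. I'll approach now.

Request:
apply_moves(dp=[[-0.3, -0.16, 0.05], [-0.6, -0.33, 0.11], [-0.89, -0.49, 0.16]], turn=[[0, 0, 0], [0, 0, 0], [0, 0, 0]], gripper=100)

```text
time: 1.32
eef_pos: [0.2743, 0.4112, 0.3805]
orientation: [0.0, 0.155, 0.988, 0.0]
ft_force: [0.9, 0.9, 0.1]
opening: 0.0853
grip_force: 0.0
```

Request:
apply_moves(dp=[[-0.3, -0.16, 0.05], [-0.6, -0.33, 0.11], [-0.89, -0.49, 0.16]], turn=[[0, 0, 0], [0, 0, 0], [0, 0, 0]])

```text
time: 1.7
eef_pos: [0.379, 0.2999, 0.3566]
orientation: [0.0, 0.156, 0.988, 0.0]
ft_force: [1.6, 0.6, -0.5]
opening: 0.0851
grip_force: 0.0
```

Request:
apply_moves(dp=[[-0.3, -0.16, 0.05], [-0.6, -0.33, 0.11], [-0.89, -0.49, 0.16], [-0.89, -0.49, 0.16]], turn=[[0, 0, 0], [0, 0, -0.02], [0, 0, -0.025], [0, 0, -0.025]])

```text
time: 2.2
eef_pos: [0.4845, 0.1878, 0.3321]
orientation: [0.0, 0.139, 0.99, -0.0]
ft_force: [-0.1, 1.2, 0.5]
opening: 0.0856
grip_force: 0.0
```

```bash
cat >> h.py <<'E'
def togo(P,yaw_y=None):
    s=get_state();q=s["orientation"];M=R.from_quat([q[1],q[2],q[3],q[0]]).as_matrix()
    d=M.T@(np.array(P)-s["eef_pos"]);y=np.degrees(np.arctan2(M[1,1],M[0,1]))
    print("t",round(s["time"],2),"pos",np.round(s["eef_pos"],4),"yaw",round(y,2),"tilt",np.round(M[:2,2],4),"dp",np.round(d/.15,3),
      "turnz",None if yaw_y is None else round(-(yaw_y-y)/90,4),"F",np.round(s["ft_force"],2),"open",round(s["opening"],4),"grip",s["grip_force"])
E
python3 - <<'E'
from h import *
togo((.4837,.189,.230),74.3)
s=camera("side");t=camera("top")
# model check on the first pictures: pads, tongue, feet
t0=cv2.imread("pics/top0.png");s0=cv2.imread("pics/side0.png")
def crop(im,x,y,w,h,pts):
    o=cv2.resize(im[y:y+h,x:x+w],(400,300),interpolation=cv2.INTER_CUBIC);f=400/w
    for p in pts:cv2.circle(o,tuple(int(v) for v in ((p-np.array([x,y])+.5)*f)),2,(0,255,0),-1)
    return o
def frame(c,a,L):
    a=np.radians(a);M=np.array([[np.cos(a),-np.sin(a),0],[np.sin(a),np.cos(a),0],[0,0,1]]);return [np.array(c)+M@np.array(l) for l in L]
pc=frame((.4837,.189,.076),-15.7,[(x,y,z) for x in(-.0085,.0085) for y in(-.017,.017) for z in(-.012,.012)]+[(0,0,.049)])
pt=frame((.449,-.2262,.056),15.1,[(x,y,z) for x in(-.011,.011) for y in(-.0025,.0025) for z in(0,)]+[(x,y,-.042) for x in (-.062,.062) for y in(-.048,.048)])
P=lambda c,L:[proj(c,p) for p in L]
cv2.imwrite("pics/comp2.png",np.vstack([np.hstack([crop(t0,168,225,40,30,P("top",pc)),crop(t0,312,228,80,60,P("top",pt))]),np.hstack([crop(s0,246,230,50,38,P("side",pc)),crop(s0,305,197,60,45,P("side",pt))])]))
E
```

```text
t 2.2 pos [0.4845 0.1878 0.3321] yaw 74.07 tilt [ 0.0001 -0.0007] dp [0.008 0.007 0.681] turnz -0.0026 F [-0.12  1.21  0.52] open 0.0856 grip 0.0
```

View pics/comp2.png

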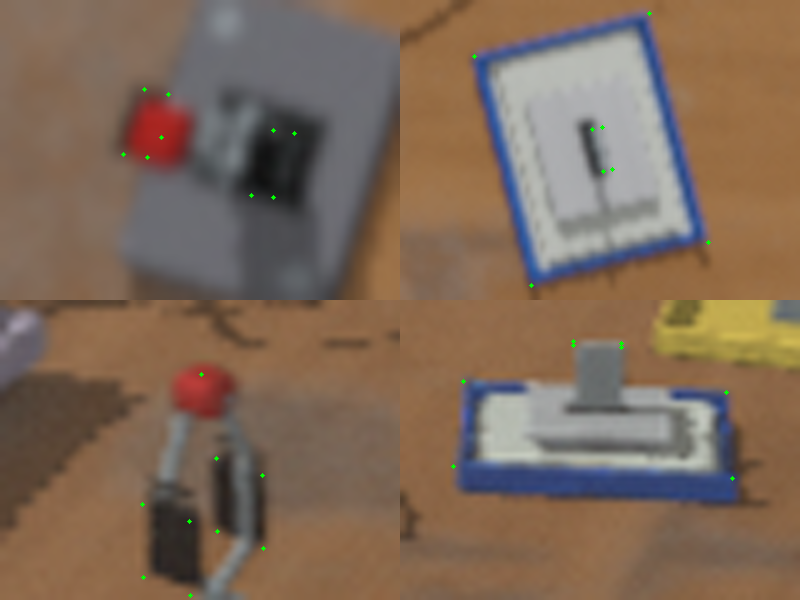

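The projected model (green dots) matches both views to within about a pixel for the clip pads, the tail and the holder corners. Next I'll go down and squeeze.

Request:
apply_moves(dp=[[0.008, 0.007, 0.25], [0.008, 0.007, 0.5], [0.008, 0.007, 0.68], [0.008, 0.007, 0.68]], turn=[[0, 0, -0.003], [0, 0, -0.003], [0, 0, -0.003], [0, 0, -0.003]])

```text
time: 2.8
eef_pos: [0.4798, 0.1926, 0.2293]
orientation: [-0.002, 0.133, 0.991, -0.001]
ft_force: [-0.1, -0.6, 0.8]
opening: 0.0852
grip_force: 0.0
```

Run:
```python
from h import *
togo((.4837,.189,.230),74.3)
s=camera("side")[...,::-1];t=camera("top")[...,::-1]
def crop(im,x,y,w,h):return cv2.resize(im[y:y+h,x:x+w],(400,300),interpolation=cv2.INTER_CUBIC)
cv2.imwrite("pics/g1.png",np.hstack([crop(s,232,215,80,60),crop(t,150,210,80,60)]))
```

```text
t 2.8 pos [0.4798 0.1926 0.2293] yaw 74.7 tilt [-0.0047 -0.0006] dp [-0.032 -0.016 -0.005] turnz 0.0045 F [-0.07 -0.62  0.81] open 0.0852 grip 0.0
```

View pics/g1.png

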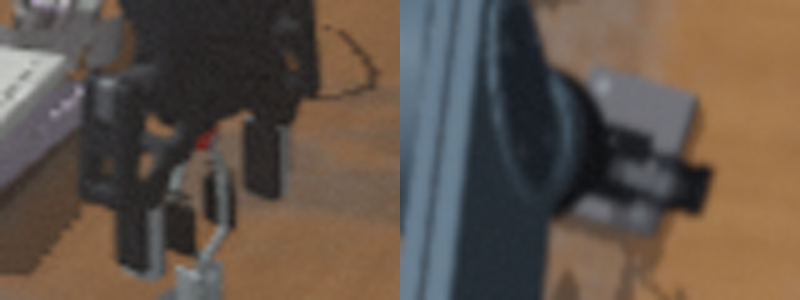

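The clip stands between the open fingers (pads at crop (180,225) and (218,195)). The measured pose is a few mm off, so I'll let it settle.

Request:
apply_moves(dp=[[0, 0, 0], [0, 0, 0]], turn=[[0, 0, 0], [0, 0, 0]])

```text
time: 3.15
eef_pos: [0.4819, 0.1918, 0.2319]
orientation: [0.001, 0.134, 0.991, 0.0]
ft_force: [0.1, -0.3, -0.0]
opening: 0.0855
grip_force: 0.0
```

Run:
```python
from h import *
togo((.4837,.189,.230),74.3)
```

```text
t 3.15 pos [0.4819 0.1918 0.2319] yaw 74.61 tilt [0.0023 0.0004] dp [-0.016 -0.015  0.013] turnz 0.0034 F [ 0.1  -0.28 -0.02] open 0.0855 grip 0.0
```

Request:
apply_moves(dp=[[-0.012, -0.014, 0.01], [-0.012, -0.014, 0.01]], turn=[[0, 0, 0.003], [0, 0, 0.003]])

```text
time: 3.4
eef_pos: [0.4829, 0.1889, 0.2293]
orientation: [0.0, 0.137, 0.991, 0.0]
ft_force: [0.2, -0.3, 0.7]
opening: 0.0853
grip_force: 0.0
```

Run:
```python
from h import *
togo((.4837,.189,.230),74.3)
```

```text
t 3.4 pos [0.4829 0.1889 0.2293] yaw 74.3 tilt [ 0.0002 -0.    ] dp [-0.005  0.002 -0.004] turnz -0.0 F [ 0.18 -0.34  0.65] open 0.0853 grip 0.0
```

Good. I'll close in stages, to 40 mm first and then fully.

Request:
apply_moves(dp=[[0, 0, 0], [0, 0, 0], [0, 0, 0], [0, 0, 0]], turn=[[0, 0, 0], [0, 0, 0], [0, 0, 0], [0, 0, 0]], gripper=46)

```text
time: 3.9
eef_pos: [0.4827, 0.1891, 0.2292]
orientation: [-0.0, 0.136, 0.991, -0.0]
ft_force: [0.0, 0.4, 0.4]
opening: 0.0391
grip_force: 0.0
```

Request:
apply_moves(dp=[[0, 0, 0], [0, 0, 0], [0, 0, 0], [0, 0, 0], [0, 0, 0]], turn=[[0, 0, 0], [0, 0, 0], [0, 0, 0], [0, 0, 0], [0, 0, 0]], gripper=0)

```text
time: 4.53
eef_pos: [0.4827, 0.1891, 0.2292]
orientation: [-0.0, 0.136, 0.991, -0.0]
ft_force: [-0.7, 0.2, -1.8]
opening: 0.0278
grip_force: 60.3
```

Request:
apply_moves(dp=[[0, 0, -0.05], [0, 0, -0.12], [0, 0, -0.2], [0, 0, -0.3], [0, 0, -0.4], [0, 0, -0.45], [0, 0, -0.45], [0, 0, -0.45]], turn=[[0, 0, 0], [0, 0, 0], [0, 0, 0], [0, 0, 0], [0, 0, 0], [0, 0, 0], [0, 0, 0], [0, 0, 0]])

```text
time: 5.52
eef_pos: [0.4825, 0.1891, 0.2963]
orientation: [-0.0, 0.136, 0.991, -0.0]
ft_force: [0.1, -0.4, -1.3]
opening: 0.0278
grip_force: 60.3
```

Run:
```python
from h import *
togo((.449,-.2262,.32),105.1)
s=camera("side")[...,::-1]
def crop(im,x,y,w,h):return cv2.resize(im[y:y+h,x:x+w],(800,600),interpolation=cv2.INTER_CUBIC)
cv2.imwrite("pics/g2.png",crop(s,232,215,100,75))
```

```text
t 5.53 pos [0.4825 0.1891 0.2963] yaw 74.33 tilt [-0.0009 -0.0001] dp [-0.533 -2.726 -0.158] turnz -0.3419 F [ 0.13 -0.38 -1.3 ] open 0.0278 grip 60.30898332595825
```

View pics/g2.png

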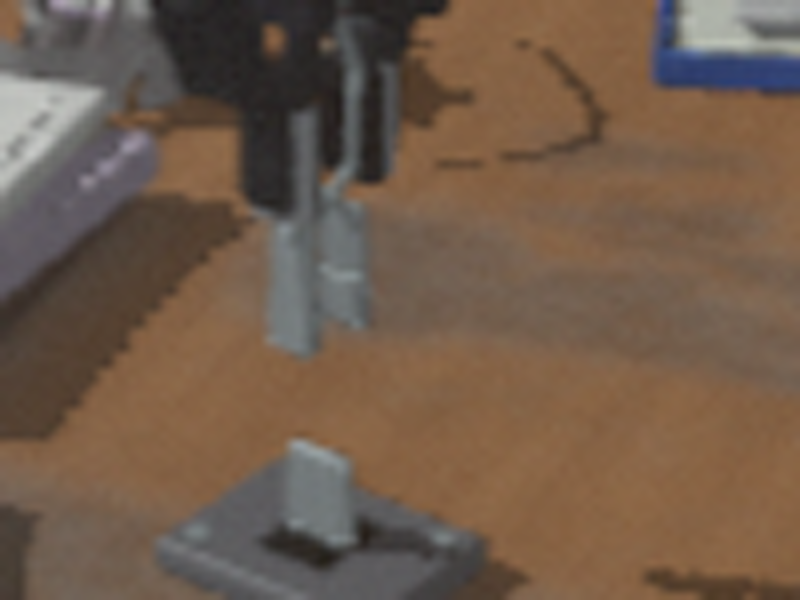

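The clip is held open and upright, with its feet at crop (292,350) and (350,325). It is clear of the blade at crop (318,450). I'll carry it to the holder.

Request:
apply_moves(dp=[[-0.05, -0.2, -0.05], [-0.1, -0.5, -0.1], [-0.15, -0.75, -0.1], [-0.178, -0.909, -0.1]], turn=[[0, 0, 0], [0, 0, 0], [0, 0, 0], [0, 0, 0]])

```text
time: 6.08
eef_pos: [0.4713, 0.0491, 0.3113]
orientation: [-0.0, 0.137, 0.991, -0.0]
ft_force: [0.4, -0.1, -1.1]
opening: 0.0276
grip_force: 60.3
```

Request:
apply_moves(dp=[[-0.06, -0.3, 0], [-0.12, -0.6, 0], [-0.178, -0.909, 0]], turn=[[0, 0, 0], [0, 0, 0], [0, 0, 0]])

```text
time: 6.45
eef_pos: [0.4601, -0.0892, 0.3113]
orientation: [-0.0, 0.136, 0.991, 0.0]
ft_force: [1.3, 0.3, -1.4]
opening: 0.0275
grip_force: 60.3
```

Request:
apply_moves(dp=[[-0.06, -0.3, 0], [-0.11, -0.55, 0], [-0.15, -0.75, 0], [-0.178, -0.909, 0], [-0.178, -0.909, 0], [-0.178, -0.909, 0], [-0.178, -0.909, 0]], turn=[[0, 0, -0.08], [0, 0, -0.17], [0, 0, -0.26], [0, 0, -0.342], [0, 0, -0.342], [0, 0, -0.342], [0, 0, -0.342]])

```text
time: 7.32
eef_pos: [0.4494, -0.2254, 0.3115]
orientation: [-0.0, -0.131, 0.991, 0.0]
ft_force: [0.3, 0.4, -0.9]
opening: 0.0273
grip_force: 60.4
```

Run:
```python
from h import *
togo((.449,-.2262,.32),105.1)
s=camera("side")[...,::-1];t=camera("top")[...,::-1]
def crop(im,x,y,w,h):return cv2.resize(im[y:y+h,x:x+w],(400,600),interpolation=cv2.INTER_CUBIC)
cv2.imwrite("pics/g3.png",np.hstack([crop(s,310,165,50,75),crop(t,315,220,60,90)]))
```

```text
t 7.33 pos [ 0.4494 -0.2254  0.3115] yaw 105.11 tilt [-0.0005  0.0007] dp [ 0.004 -0.004 -0.057] turnz 0.0001 F [ 0.3   0.37 -0.85] open 0.0273 grip 60.37277340888977
```

View pics/g3.png

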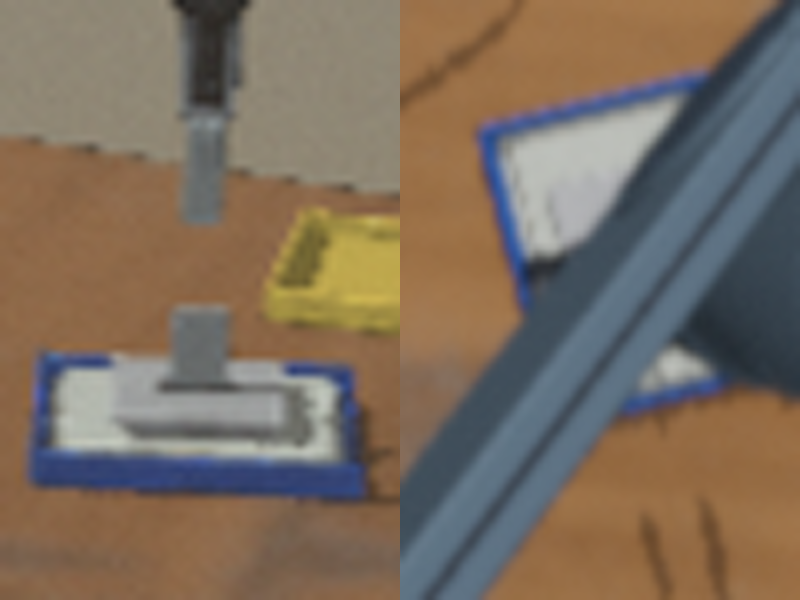

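The side view shows the clip's jaws centred over the tongue: feet at crop (204,222), tongue top at (201,307). The top view is blocked by the arm, so I'll check the depth direction from the pixel rows.

Run:
```python
from h import *
a=np.radians(15.1);ux=np.array([np.cos(a),np.sin(a),0]);uy=np.array([-np.sin(a),np.cos(a),0])
T=np.array([.449,-.2262,.056]);C=np.array([.4494,-.2254,.0943])
f=lambda P:np.round((proj("side",P)-[310,165]+.5)*8,1)
for s in(-1,1):print("tongue near top corner",f(T+s*.011*ux+.0025*uy),"far",f(T+s*.011*ux-.0025*uy))
for s in(-1,1):print("foot outer lower",f(C+s*.0075*ux+.0145*uy))
print("per 5mm y",f(C+.005*uy)-f(C))
```

```text
tongue near top corner [226.3 312.7] far [226.3 307.6]
tongue near top corner [167.9 310.3] far [168.1 305.3]
foot outer lower [219.7 230.1]
foot outer lower [179.1 228.6]
per 5mm y [-0.1  4.9]
```

Run:
```python
from h import *
s=camera("side").astype(int)
print("foot rows 186-198");print(s[186:199,332:338].sum(2).T//3)
print("tongue rows 198-214");print(s[199:214,330:340].sum(2).T//3)
print("cols at row 188",s[188,326:346].tolist())
```

```text
foot rows 186-198
[[108 113 116 112 109 108 106 107 104 105 105 106 107]
 [109 108 110 109 107 104 106 107 106 104 103 110 103]
 [105 105 106 104 105 105 104 107 106 106 110 107 104]
 [ 98 103 100 103 102 104 106 109 108 106 108 105 103]
 [106 103 103 106 107 105 110 110 108 104 105 107 102]
 [100 103 103 100 105 104 107 106 109 105 104 102 100]]
tongue rows 198-214
[[106 104 104 103 100 101 102 100 100 103 125 154 156 122  86]
 [105 104 102 104 110 118 116 110 107 108 116 127 132 108  82]
 [107 104 102 103 124 116 114 108 109 108 108 107 107 106  78]
 [105 104 103 101 131 111 104 104 105 105 103 104 105 103  84]
 [105 103 103 102 126 112 105 105 104 102 104 103 102 102  88]
 [102 103 103 103 125 109 103 103 103 103 103 103 104 102  83]
 [103 103 100 104 128 110 104 106 105 107 107 104 103 103  75]
 [107 103 103 105 129 113 105 105 105 108 109 107 107 104  78]
 [102 104 105 101 119 102 100 103 103  97  96 131 143 123  74]
 [105 104 105 105 104  97 101 102 101  94  95 149 158 148  92]]
cols at row 188 [[142, 107, 75], [142, 104, 74], [140, 105, 73], [142, 106, 75], [141, 105, 76], [141, 106, 75], [133, 116, 100], [111, 112, 108], [103, 108, 108], [98, 103, 101], [101, 104, 105], [112, 104, 94], [132, 106, 81], [140, 105, 73], [139, 102, 72], [139, 104, 73], [140, 104, 73], [140, 104, 73], [136, 101, 72], [134, 99, 69]]
```

Run:
```python
from h import *
s=camera("side").astype(int)
print((s[...,0]-s[...,2])[184:200,330:340].T)
```

```text
[[27 47 63 66 67 64 65 68 67 70 68 68 67 69 69 71]
 [27 46 62 68 67 66 66 65 68 69 69 69 68 68 69 70]
 [27 33 40 35 33 35 36 35 45 64 70 71 68 69 68 69]
 [12  9 11  4  5  4  5  6 18 60 69 69 72 70 66 68]
 [-5 -5 -4 -3 -6 -3 -3 -5 13 56 69 70 70 69 67 66]
 [-2 -1 -4 -4 -5 -5 -2 -4  9 56 72 72 69 67 69 68]
 [-3 -4 -4 -3 -2 -4 -5 -3 12 58 70 71 69 69 68 69]
 [-2 -1  8 16 18 17 25 26 34 63 69 69 68 69 68 67]
 [18 20 33 50 51 55 58 62 62 68 71 68 68 69 67 68]
 [26 27 39 63 64 68 68 70 68 71 69 69 69 70 68 69]]
```

Clip and tongue line up to about 1–3 mm. I'll shift slightly in +y and go down astride the tongue, ending just above the highest possible plate.

Request:
apply_moves(dp=[[0, 0.01, 0.05], [0, 0.01, 0.12], [0, 0.01, 0.19], [0, 0.01, 0.25], [0, 0.01, 0.3], [0, 0.01, 0.34], [0, 0.01, 0.34], [0, 0.01, 0.34]], turn=[[0, 0, 0], [0, 0, 0], [0, 0, 0], [0, 0, 0], [0, 0, 0], [0, 0, 0], [0, 0, 0], [0, 0, 0]])

```text
time: 8.52
eef_pos: [0.4491, -0.225, 0.2609]
orientation: [0.0, -0.131, 0.991, -0.0]
ft_force: [-0.6, 0.0, -0.8]
opening: 0.0277
grip_force: 60.4
```

Run:
```python
from h import *
togo((.449,-.2262,.26),105.1)
s=camera("side")[...,::-1]
cv2.imwrite("pics/g4.png",cv2.resize(s[165:240,300:375],(600,600),interpolation=cv2.INTER_CUBIC))
```

```text
t 8.53 pos [ 0.4491 -0.225   0.2609] yaw 105.11 tilt [ 0.0004 -0.0003] dp [ 0.003 -0.007  0.006] turnz 0.0001 F [-0.57  0.03 -0.82] open 0.0277 grip 60.37249803543091
```

View pics/g4.png

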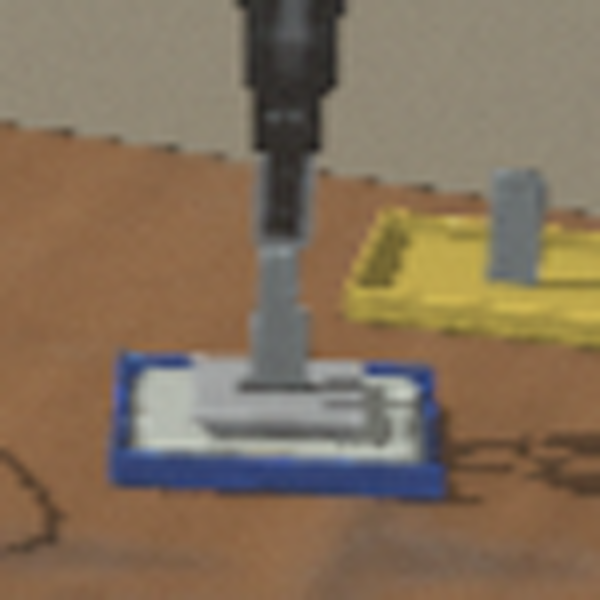

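The near jaw stands in front of the tongue at crop (280,310), with no side force. I'll feel downward in steps of 3 mm or less.

Request:
apply_moves(dp=[[0, 0, 0.01], [0, 0, 0.02], [0, 0, 0.02]], turn=[[0, 0, 0], [0, 0, 0], [0, 0, 0]])

```text
time: 8.95
eef_pos: [0.4489, -0.2249, 0.2576]
orientation: [-0.0, -0.131, 0.991, 0.0]
ft_force: [-0.6, -0.5, -1.2]
opening: 0.0277
grip_force: 60.4
```

Run:
```python
from h import *
a=np.radians(15.1);uy=np.array([-np.sin(a),np.cos(a),0])
for z in(.02,.025,.03,.035,.04):print(z,np.round((proj("side",np.array([.449,-.2262,z])+.0025*uy)-[310,165]+.5)*8,1))
togo((.449,-.2262,.26),105.1)
```

```text
0.02 [193.1 398.5]
0.025 [193.6 386.5]
0.03 [194.2 374.5]
0.035 [194.7 362.5]
0.04 [195.3 350.4]
t 8.95 pos [ 0.4489 -0.2249  0.2576] yaw 105.11 tilt [-0.0001  0.0001] dp [ 0.002 -0.009 -0.016] turnz 0.0001 F [-0.61 -0.49 -1.19] open 0.0277 grip 60.37298083305359
```

Request:
apply_moves(dp=[[0, 0, 0.015], [0, 0, 0.03], [0, 0, 0.03], [0, 0, 0.03]], turn=[[0, 0, 0], [0, 0, 0], [0, 0, 0], [0, 0, 0]])

```text
time: 9.45
eef_pos: [0.449, -0.2249, 0.2532]
orientation: [-0.0, -0.131, 0.991, 0.0]
ft_force: [-0.7, 0.2, -0.8]
opening: 0.0277
grip_force: 60.4
```

Request:
apply_moves(dp=[[0, 0, 0.007], [0, 0, 0.014], [0, 0, 0.014]], turn=[[0, 0, 0], [0, 0, 0], [0, 0, 0]])

```text
time: 9.82
eef_pos: [0.4489, -0.2249, 0.251]
orientation: [-0.0, -0.131, 0.991, 0.0]
ft_force: [1.1, 0.5, 0.1]
opening: 0.0277
grip_force: 60.4
```

Request:
apply_moves(dp=[[0, 0, 0], [0, 0, 0]], turn=[[0, 0, 0], [0, 0, 0]])

```text
time: 10.07
eef_pos: [0.449, -0.2249, 0.2511]
orientation: [0.0, -0.131, 0.991, -0.0]
ft_force: [-0.2, -0.2, -1.3]
opening: 0.0273
grip_force: 60.4
```

Request:
apply_moves(dp=[[0, 0, 0.005], [0, 0, 0.01], [0, 0, 0.01]], turn=[[0, 0, 0], [0, 0, 0], [0, 0, 0]])

```text
time: 10.45
eef_pos: [0.4489, -0.2249, 0.2495]
orientation: [-0.0, -0.131, 0.991, 0.0]
ft_force: [-0.0, 0.6, -2.1]
opening: 0.0277
grip_force: 60.4
```

Request:
apply_moves(dp=[[0, 0, 0.007], [0, 0, 0.014], [0, 0, 0.014]], turn=[[0, 0, 0], [0, 0, 0], [0, 0, 0]])

```text
time: 10.82
eef_pos: [0.4489, -0.2249, 0.2474]
orientation: [-0.0, -0.131, 0.991, 0.0]
ft_force: [-0.6, 0.5, -0.3]
opening: 0.0277
grip_force: 60.4
```

Request:
apply_moves(dp=[[0, 0, 0.005], [0, 0, 0.01], [0, 0, 0.01]], turn=[[0, 0, 0], [0, 0, 0], [0, 0, 0]])

```text
time: 11.2
eef_pos: [0.449, -0.2249, 0.2459]
orientation: [-0.0, -0.131, 0.991, 0.0]
ft_force: [-0.3, -0.1, -0.2]
opening: 0.0281
grip_force: 60.4
```

Request:
apply_moves(dp=[[0, 0, 0.005], [0, 0, 0.01], [0, 0, 0.01]], turn=[[0, 0, 0], [0, 0, 0], [0, 0, 0]])

```text
time: 11.58
eef_pos: [0.449, -0.2249, 0.2444]
orientation: [-0.0, -0.131, 0.991, 0.0]
ft_force: [-0.9, -0.1, -0.7]
opening: 0.0277
grip_force: 60.4
```

```bash
cat >> h.py <<'E'
def force(n=8):
    f=[];
    for _ in range(n):
        camera("side");f.append(get_state()["ft_force"])
    print("meanF",np.round(np.mean(f,0),2),"sd",np.round(np.std(f,0),2),get_state()["eef_pos"].round(4) if hasattr(get_state()["eef_pos"],"round") else get_state()["eef_pos"],get_state()["opening"],get_state()["time"])
E
python3 -c "
from h import *
force()"
```

```text
meanF [ 0.06 -0.15 -0.96] sd [0.45 0.45 0.6 ] [ 0.449  -0.2249  0.2445] 0.027830851275053182 11.975
```

Baseline Fz is −0.96, so the clip is still free. I'll continue.

Request:
apply_moves(dp=[[0, 0, 0.006], [0, 0, 0.012], [0, 0, 0.012]], turn=[[0, 0, 0], [0, 0, 0], [0, 0, 0]])

```text
time: 12.35
eef_pos: [0.4489, -0.2249, 0.2426]
orientation: [-0.0, -0.131, 0.991, 0.0]
ft_force: [-0.5, 0.1, -0.8]
opening: 0.0279
grip_force: 60.4
```

```bash
python3 -c "
from h import *
force()"
```

```text
meanF [ 0.08 -0.14 -1.  ] sd [0.33 0.29 0.55] [ 0.449  -0.2249  0.2427] 0.02750795776361016 12.75
```

Request:
apply_moves(dp=[[0, 0, 0.006], [0, 0, 0.012], [0, 0, 0.012]], turn=[[0, 0, 0], [0, 0, 0], [0, 0, 0]])

```text
time: 13.12
eef_pos: [0.4489, -0.2249, 0.2408]
orientation: [-0.0, -0.131, 0.991, 0.0]
ft_force: [-0.8, 0.9, -1.0]
opening: 0.0276
grip_force: 60.4
```

```bash
python3 -c "
from h import *
force()"
```

```text
meanF [ 0.02  0.17 -1.17] sd [0.58 0.4  0.45] [ 0.449  -0.2249  0.2409] 0.02779629478916642 13.525
```

Request:
apply_moves(dp=[[0, 0, 0.006], [0, 0, 0.012], [0, 0, 0.012]], turn=[[0, 0, 0], [0, 0, 0], [0, 0, 0]])

```text
time: 13.9
eef_pos: [0.449, -0.2249, 0.2392]
orientation: [0.0, -0.131, 0.991, -0.0]
ft_force: [-0.9, 0.5, 1.0]
opening: 0.028
grip_force: 60.5
```

```bash
python3 -c "
from h import *
force()"
```

```text
meanF [-0.13 -0.05  0.66] sd [0.47 0.29 0.35] [ 0.449  -0.2249  0.2391] 0.02753911439806525 14.3
```

Contact: about 1.7 N on the plate. I'll press about 2 mm further.

Request:
apply_moves(dp=[[0, 0, 0.006], [0, 0, 0.012], [0, 0, 0.012]], turn=[[0, 0, 0], [0, 0, 0], [0, 0, 0]])

```text
time: 14.68
eef_pos: [0.449, -0.2249, 0.2375]
orientation: [0.0, -0.131, 0.991, -0.0]
ft_force: [-0.8, 1.8, 3.6]
opening: 0.0276
grip_force: 60.9
```

```bash
python3 -c "
from h import *
force()"
```

```text
meanF [-0.95  0.95  4.13] sd [0.4  0.3  0.77] [ 0.449  -0.2249  0.2374] 0.02804033033357883 15.075
```

Request:
apply_moves(dp=[[0, 0, 0.004], [0, 0, 0.004]], turn=[[0, 0, 0], [0, 0, 0]])

```text
time: 15.32
eef_pos: [0.449, -0.225, 0.2368]
orientation: [0.0, -0.131, 0.991, -0.0]
ft_force: [-0.9, 0.7, 3.8]
opening: 0.028
grip_force: 60.9
```

Request:
apply_moves(dp=[[0, 0, 0], [0, 0, 0]], turn=[[0, 0, 0], [0, 0, 0]], gripper=34.5)

```text
time: 15.58
eef_pos: [0.4492, -0.2253, 0.2369]
orientation: [0.0, -0.132, 0.991, -0.001]
ft_force: [-0.3, -0.4, 5.5]
opening: 0.0294
grip_force: 15.2
```

```bash
python3 -c "
from h import *
force(6);print(get_state()['grip_force'])"
```

```text
meanF [-0.09 -1.18  5.21] sd [0.35 0.6  0.25] [ 0.4492 -0.2253  0.2369] 0.029707838751250958 15.875
15.109053254127502
```

Request:
apply_moves(dp=[[0, 0, 0], [0, 0, 0]], turn=[[0, 0, 0], [0, 0, 0]], gripper=36.5)

```text
time: 16.12
eef_pos: [0.4493, -0.2253, 0.237]
orientation: [0.0, -0.131, 0.991, -0.001]
ft_force: [-0.2, -1.3, 5.6]
opening: 0.031
grip_force: 9.6
```

```bash
python3 -c "
from h import *
force(6);print(get_state()['grip_force'])"
```

```text
meanF [ 0.17 -1.15  5.04] sd [0.27 0.38 0.35] [ 0.4493 -0.2253  0.237 ] 0.031356656919791726 16.425
9.609595388174057
```

Request:
apply_moves(dp=[[0, 0, 0], [0, 0, 0]], turn=[[0, 0, 0], [0, 0, 0]], gripper=38.5)

```text
time: 16.68
eef_pos: [0.4493, -0.2254, 0.2371]
orientation: [0.001, -0.131, 0.991, -0.001]
ft_force: [0.5, -1.0, 5.7]
opening: 0.0331
grip_force: 8.2
```

```bash
python3 -c "
from h import *
force(6);print(get_state()['grip_force'])"
```

```text
meanF [-0.1  -1.27  5.73] sd [0.61 0.32 0.39] [ 0.4493 -0.2253  0.2371] 0.03283011992397639 16.975
8.152216225862503
```

Request:
apply_moves(dp=[[0, 0, 0], [0, 0, 0]], turn=[[0, 0, 0], [0, 0, 0]], gripper=40.5)

```text
time: 17.23
eef_pos: [0.4494, -0.2255, 0.2371]
orientation: [0.001, -0.131, 0.991, -0.001]
ft_force: [0.4, -1.8, 5.4]
opening: 0.0346
grip_force: 5.7
```

```bash
python3 -c "
from h import *
force(6);print(get_state()['grip_force'])"
```

```text
meanF [ 0.15 -1.76  4.99] sd [0.18 0.6  0.36] [ 0.4494 -0.2255  0.2371] 0.034733813410322875 17.525
5.732850642889389
```

Request:
apply_moves(dp=[[0, 0, 0], [0, 0, 0]], turn=[[0, 0, 0], [0, 0, 0]], gripper=43)

```text
time: 17.77
eef_pos: [0.4489, -0.2249, 0.2364]
orientation: [-0.0, -0.131, 0.991, 0.0]
ft_force: [0.1, -1.3, 0.6]
opening: 0.037
grip_force: 0.7
```

```bash
python3 -c "
from h import *
force(6);print(get_state()['grip_force'])
s=camera('side')[...,::-1]
cv2.imwrite('pics/g5.png',cv2.resize(s[150:225,300:375],(600,600),interpolation=cv2.INTER_CUBIC))"
```

```text
meanF [ 0.79 -1.31 -0.07] sd [0.23 0.18 0.36] [ 0.4489 -0.2248  0.2365] 0.036500467660195955 18.075
0.6552173892123392
```

View pics/g5.png

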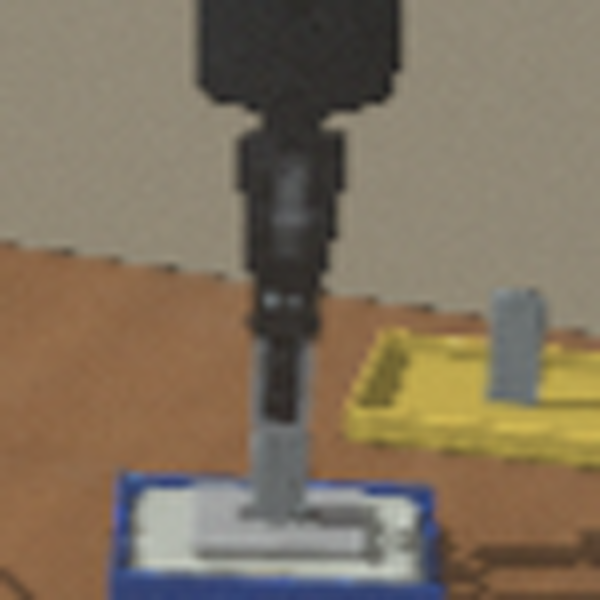

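The jaws are closed on the tongue and the load has gone off the tool. I'll open fully and back off straight up.

Request:
apply_moves(dp=[[0, 0, 0], [0, 0, 0], [0, 0, 0], [0, 0, 0], [0, 0, 0], [0, 0, 0]], turn=[[0, 0, 0], [0, 0, 0], [0, 0, 0], [0, 0, 0], [0, 0, 0], [0, 0, 0]], gripper=100)

```text
time: 18.88
eef_pos: [0.449, -0.2249, 0.2367]
orientation: [-0.0, -0.131, 0.991, 0.0]
ft_force: [0.7, 0.2, -0.4]
opening: 0.0854
grip_force: 0.0
```

Request:
apply_moves(dp=[[0, 0, -0.1], [0, 0, -0.3], [0, 0, -0.6], [0, 0, -0.9], [0, 0, -1], [0, 0, -1]], turn=[[0, 0, 0], [0, 0, 0], [0, 0, 0], [0, 0, 0], [0, 0, 0], [0, 0, 0]])

```text
time: 19.62
eef_pos: [0.449, -0.2249, 0.3879]
orientation: [0.001, -0.131, 0.991, -0.001]
ft_force: [-1.0, -0.8, -0.6]
opening: 0.0855
grip_force: 0.0
```

Run:
```python
from h import *
force(3)
s=camera("side")[...,::-1]
a=np.radians(15.1);ux=np.array([np.cos(a),np.sin(a),0]);uy=np.array([-np.sin(a),np.cos(a),0])
im=cv2.resize(s[150:225,300:375],(600,600),interpolation=cv2.INTER_CUBIC)
# expected clip with feet at z=.0213 (about 2.5 mm of squeeze)
C=np.array([.449,-.2256,.0213+.064])
for x,y,z in [(0,0,.049)]+[(x,y,z) for x in(-.0085,.0085) for y in(-.017,.017) for z in(-.012,.012)]+[(x,.009,-.064) for x in(-.0075,.0075)]:
    p=(proj("side",C+x*ux+y*uy+np.array([0,0,z]))-[300,150]+.5)*8
    cv2.circle(im,tuple(int(v) for v in p),2,(0,255,0),-1)
cv2.imwrite('pics/g6.png',im)
```

```text
meanF [-0.08 -0.26 -0.52] sd [0.3  0.31 0.37] [ 0.4485 -0.2246  0.3851] 0.08520105173303923 19.775
```

View pics/g6.png

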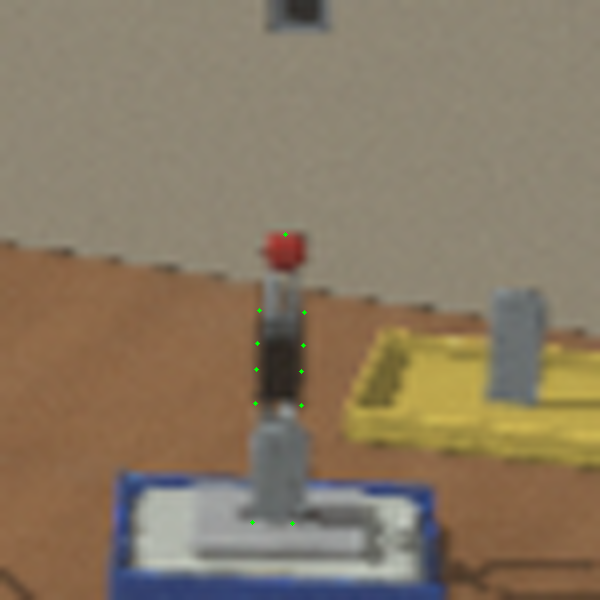

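The clip stands upright on the tongue in the blue holder: tail (285,235), pads (280,370), feet (272,515). It matches the predicted pressed pose to within a millimetre or so, the load pushed down on the clip right up to release, and the arm is clear. I'll hand it in.

```bash
python3 -c "
from rig import *
print(finish_job())"
```

```text
the job is handed in; nothing more can be done
None
```

I handed the job in at about 20 s. The clip stands upright, closed on the blue holder's tongue after being let go under about 6 N of press, and the arm is clear. The force left on the plate couldn't be measured after release, and the hand-in returned no verdict.

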